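# Seat the rinsed drying tray on its dryer and start it

## Robot

A 6-joint arm with a two-finger parallel gripper is mounted at the origin on the work surface. World frame = base frame: x ahead of the robot, y to its left, z up, the work surface at z = 0. Lengths are in m, angles in rad, forces in N, time in s.
With the tool pointing down it reaches from about 0.2 to 0.875 m from the base axis. Payload 3.4 kg.
Tool frame: the origin (TCP) lies midway between the tips of the shut fingers; the grasp point (between the pads) lies 19 mm behind it (robot.hold_point_z is the distance from the TCP to the grasp point, in m); z points along the fingers, y is the direction in which the jaws open and shut (so a half turn about z gives the same grasp; the last joint's range is limited). The gripper opens to 94 mm and grips with 3 to 60 N. Pads are 16 mm wide; open, the fingers measure 119 mm over their backs; the gripper's body (75 mm by 177 mm) begins 78 mm behind the grasp point.
Start: joints at [1.141, 0.276, 1.505, -0, 1.361, -0.121], TCP at [0.175, 0.548, 0.205] pointing down, gripper open.
Joint ranges: [-2.89, 2.89], [-0.75, 2.08], [0.22, 2.7], [-1.18, 4.32], [0.11, 2.71], [-2.7, 2.7]. Speed limits (rad/s): [2.57, 2.57, 3.14, 3.14, 3.14, 3.14].

## Interface

Orientations are given as a rotation vector (axis times angle).
In Python, from plant import robot, eyes, finish_job gives the robot as it stands. The module is installed in compiled form; this text tells all that it offers.
- The arm moves only by the shell command python3 -m creep 'ROWS'. ROWS is JSON, a list of rows, each an object of numbers: "fingers": the closure, from 0 (fully open) to 1 (shut); "tx", "ty", "tz": the shift along the tool's x, y, z in m; "wx", "wy", "wz": the turn, a rotation vector about the tool's x, y, z in rad. A call has 1 to 5 rows; each row shifts and turns the commanded pose from where the row before left it, along the tool's axes as they then stand; what a row does not reach is not made up. A row lasts 1/10 s, in which the tool goes at most 50 mm and 8.59 degrees, less where a joint would pass 70% of its speed; a pose out of reach is approached as far as the arm can. A call is refused whole if a number of a shift passes 0.05 or a number of a turn 0.15, either way. A call with a gripper value outside its range is refused whole. The fingers move at their own pace and stop on an object; the grip force is fixed at half the most. Time passes only in rows, so rows that do not move let the fingers close. It gives the time, the measured TCP pose, the force and the opening at its end, in the units of the state.
- robot.state(): the state, without advancing time (a new reading comes with each control period).
- eyes.grab_frame(name): name is "scene" or "side" or "wrist"; returns the picture (384x512x3 uint8, blue, green, red); there is no depth.
- eyes.camera_info(name): a dict with "intrinsics" (3x3 intrinsics, pixels), "eye" and "rotation" of the camera in the world; the wrist camera has in their place "T_tool_cam" (4x4, takes a point from camera to tool coordinates, whose origin is the TCP and whose axes are the flange's). Camera axes: x right, y down, z forward; pixel columns grow to the right and rows downward; lengths in m; the calibration is good to about 2 mm. A picture is of the moment at which its call begins: read the wrist's pose just before it. camera_info takes no time and is no camera call.
- finish_job(): hands the job in, once; it reports no verdict.
Trained networks look in the newest picture that a camera, given by its name, has taken for a name from the list of things; names that differ only in an ending like _2 or _b are one class to them, and where a whole thing is asked for, a point or a joint stands for the part that bears it (a point fixed in the world has none). Each returns a list of dicts, best first, with "score" (0 to 1); they miss things now and then, are a little off and sometimes report something else, mostly with a low value. They report only what shows in the picture. A call takes as long as a camera call. They do not tell look-alikes from the thing itself.
- eyes.search_frame(camera, name): "centre" ([x, y, z] in m, in world coordinates, good to about 4 mm: the middle of the surface that is visible of it).
The state is a dict: "t": time; "q": joint angles; "joint_velocities": joint speeds; "joint_torque": joint torques, N m; "tcp_pos": TCP position; "ee_rot": TCP orientation; "force": force on the tool from outside, world axes, zero at the start; "wrist_torque": the same for the moment, N m; "grip_width": opening from 0.0 (shut) to 1.0 (fully open).
Only numpy, scipy, OpenCV 4.12 (cv2) and the standard library are available. Lean on these libraries where they do the work, as an engineer would, in place of code of your own. Each camera call takes 0.05 s, during which the arm holds its last target. There are 200 camera calls.

## Task

The rinsed drying tray is draining on the slanted rack. Take it out by its handle from under the rack's rail and lower it gently onto the white dryer, both pegs up through the holes in its floor, letting go only once it lies fully down and flat. Then press the dryer's button right down to start it and leave the button free. Leave the two stacked battery trays and the vase where they are.

Things in the scene. Friction and masses are not known exactly. Their poses are not given: they have to be found in the camera images.
- drying_tray: Loose white plastic dish, 0.11-0.22 kg, 80 mm along its x, 110 mm along its y, floor 6 mm thick, rim 23 mm above the underside; two round through holes of 15.5 mm in the floor at y = +35 and -35 mm, x = 0. Origin: centre of the underside; z is its own up. At the start it lies on the rack's slope, x pointing uphill, z square to the slope. It fits the dryer either way round (half-turn about z).
- tray_handle (a point): Middle of the tray's handle, 52 mm above the tray's underside; axes as the tray's. The handle is a square-edged bridge over the middle of the dish along x: a bar 80 mm long, 12 mm wide (along y), from 45 to 59 mm above the underside, with a post 6 mm thick at each end. At the start it stands square to the slope, so it is tilted 27 degrees.
- dryer: The white electric dryer, fixed: a box 170 mm along x, 140 mm along y, its flat top 49 mm above the table with the 1 mm raised seat on it. Origin: centre of its underside; x points from the button side (at -x, towards the robot at yaw 0) to the seat side. Vertical z.
- seat (a point): Middle of the seat on the dryer's top, 50 mm above the table, on which the tray's underside rests; axes as the dryer's. Two upright steel pegs stand at y = +35 and -35 mm from here: 12 mm in diameter for the lowest 8 mm, then tapering to 5 mm at the tip 16 mm above the seat. The seated tray's origin is here, with its y along this y (either sense).
- start_button_top (a point): The middle of the top of the dryer's round grey push button, 26 mm in diameter, facing up, on the dryer's top 90 mm from the seat's middle towards the dryer's -x. It moves down with the button.
- start_button (a joint): Travel of the push button, m: 0 released, 0.006 fully down. A spring needs about 5 N for full travel and brings it back up.
- rack: Fixed steel drip rack: slope 130 mm wide, 100 mm long, inclined 27 degrees, rising to the rack's +x, lip 12 mm high at its low end, which is 30 mm above the table. Above the tray a level rail (8 mm thick, along y, 110 mm long) at x = 60, z = 225 mm, on two posts at x = 143, y = +-55 mm, blocks a hand from straight above. Origin: table height, middle line, 45 mm downhill of the low end; z vertical.
- lower_battery_tray: The orange battery tray, loose, 90 x 60 x 24 mm, standing on the table under the other. Origin: centre of the underside.
- upper_battery_tray: The brown battery tray, loose, 90 x 60 x 24 mm, resting on the rim of the orange one (top of the stack 48 mm above the table). Origin: centre of the underside.
- vase: A ceramic vase, loose, 84 mm across and 150 mm tall, with dry twigs up to 195 mm. Origin: centre of the underside.
Not all that is in view belongs to the job. Leave any green look-alike of the drying_tray alone.

How it is judged:
On the way, in this order (a step that is already met when the one before it is completed fails the run):
1. the tray, still held, has been lowered flat over both pegs (z of drying_tray in the frame of seat below 0.006 m and horizontal distance between drying_tray and seat below 0.006 m and angle between drying_tray's own z axis and vertical below 0.1 rad and contact force between the fingers and drying_tray above 0.3 N), for 0.1 s.
2. the tray is seated on the dryer: flat, fully down over both pegs, and let go (z of drying_tray in the frame of seat between -0.003 and 0.003 m and horizontal distance between drying_tray and seat below 0.005 m and angle between drying_tray's own z axis and vertical below 0.05 rad and angle between the y axis of drying_tray and the y axis of seat, either way round below 0.09 rad and contact force between the fingers and drying_tray below 0.1 N), for 0.3 s.
3. with the tray seated, the button is pressed down (at least 4 mm of its 6 mm) (z of drying_tray in the frame of seat between -0.003 and 0.003 m and horizontal distance between drying_tray and seat below 0.005 m and angle between drying_tray's own z axis and vertical below 0.05 rad and angle between the y axis of drying_tray and the y axis of seat, either way round below 0.09 rad and value of joint start_button above 0.004 m), for 0.05 s.
At the end, for the whole second after the job is handed in: Tray at rest on the dryer over both pegs, let go: within 3 mm of seat height and 5 mm of seat middle, tilt under 0.05 rad, y within 0.09 rad of the seat's; button pressed 4 mm or more after seating, now up (under 2 mm); battery trays and vase within 30 mm of their start (z of drying_tray in the frame of seat between -0.003 and 0.003 m and horizontal distance between drying_tray and seat below 0.005 m and angle between drying_tray's own z axis and vertical below 0.05 rad and angle between the y axis of drying_tray and the y axis of seat, either way round below 0.09 rad and linear speed of drying_tray below 0.02 m/s and angular speed of drying_tray below 0.2 rad/s and value of joint start_button below 0.002 m and distance of each of lower_battery_tray, upper_battery_tray, vase from where it was at the start of the episode below 0.03 m); the robot touches nothing.
It fails at once if the tray is rammed onto the dryer (contact force over 45 N) (contact force between drying_tray and dryer above 45 N).
It fails at once if a battery tray or the vase is shifted by more than 30 mm (distance of any of lower_battery_tray, upper_battery_tray, vase from where it was at the start of the episode above 0.03 m).
It also fails if it takes over 66 s, if anything falls off the work surface, if the arm or the gripper's body presses on something with over 40 N, if the wrist force passes 120 N, or if a joint passes its speed limit or range.

## Working session

There is one attempt and no reset: what is moved stays moved. The work goes in short steps, Python scripts to look and compute and a shell command to move; the robot and the scene stay as the last step left them, time stands still between calls to the robot, and variables do not carry over. Pictures are saved under pics/ and viewed, about 8 in all and at most 12, crops included, and the job is handed in when it is done.

```bash
mkdir -p pics
python3 - <<'E'
from plant import robot, eyes
import cv2, numpy as np
s=robot.state(); print({k:np.round(v,3).tolist() for k,v in s.items()}, robot.hold_point_z)
ims=[]
for c in ["scene","side"]:
    im=eyes.grab_frame(c); cv2.imwrite(f"pics/{c}0.png",im); ims.append(im)
    for n in ["drying_tray","tray_handle","dryer","seat","start_button_top","rack","lower_battery_tray","upper_battery_tray","vase"]:
        try: print(c,n,[(np.round(d["centre"],3).tolist(),round(d["score"],2)) for d in eyes.search_frame(c,n)][:3])
        except Exception as e: print(c,n,e)
    i=eyes.camera_info(c); print({k:np.round(v,3).tolist() for k,v in i.items()})
print(robot.state()["t"])
E
```

```text
{'t': 0.0, 'q': [1.141, 0.277, 1.506, -0.0, 1.361, -0.121], 'joint_velocities': [-0.001, -0.0, 0.001, -0.002, -0.0, 0.0], 'joint_torque': [-0.0, -40.459, -23.722, 0.07, 0.034, -0.0], 'tcp_pos': [0.175, 0.547, 0.205], 'ee_rot': [-0.483, -3.104, 0.003], 'force': [0.524, 0.167, -0.124], 'wrist_torque': [0.056, -0.012, -0.035], 'grip_width': 1.001} 0.0188
scene drying_tray [([0.587, -0.063, 0.063], 0.94), ([0.463, -0.227, 0.058], 0.67), ([0.618, -0.24, 0.065], 0.6)]
scene tray_handle [([0.459, -0.226, 0.059], 0.88), ([0.589, -0.058, 0.058], 0.68), ([0.618, -0.236, 0.071], 0.63)]
scene dryer [([0.555, 0.18, 0.051], 0.69)]
scene seat [([0.553, 0.18, 0.05], 0.74)]
scene start_button_top []
scene rack [([0.668, -0.22, 0.054], 0.76)]
scene lower_battery_tray [([0.455, 0.004, 0.011], 0.73)]
scene upper_battery_tray [([0.41, -0.014, 0.036], 0.76)]
scene vase [([0.8, 0.052, 0.096], 0.88)]
{'intrinsics': [[353.133, 0.0, 255.534], [0.0, 353.133, 188.413], [0.0, 0.0, 1.0]], 'eye': [1.093, 0.226, 0.586], 'rotation': [-1.462, -2.085, 0.908]}
side drying_tray [([0.433, -0.237, 0.064], 0.86), ([0.616, -0.254, 0.058], 0.69), ([0.572, -0.086, 0.055], 0.59)]
side tray_handle [([0.572, -0.082, 0.059], 0.96), ([0.614, -0.256, 0.062], 0.9), ([0.436, -0.24, 0.06], 0.9)]
side dryer [([0.503, 0.141, 0.047], 0.87), ([0.757, 0.018, 0.083], 0.42)]
side seat [([0.5, 0.142, 0.046], 0.57)]
side start_button_top []
side rack [([0.605, -0.271, 0.04], 0.91)]
side lower_battery_tray [([0.383, -0.037, 0.01], 0.72)]
side upper_battery_tray [([0.405, -0.004, 0.031], 0.88), ([0.382, -0.039, 0.011], 0.64)]
side vase [([0.756, 0.017, 0.081], 0.64)]
{'intrinsics': [[384.631, 0.0, 255.06], [0.0, 384.631, 189.176], [0.0, 0.0, 1.0]], 'eye': [0.133, -0.454, 0.489], 'rotation': [-1.997, 0.842, -0.441]}
1.0
```

View pics/scene0.png

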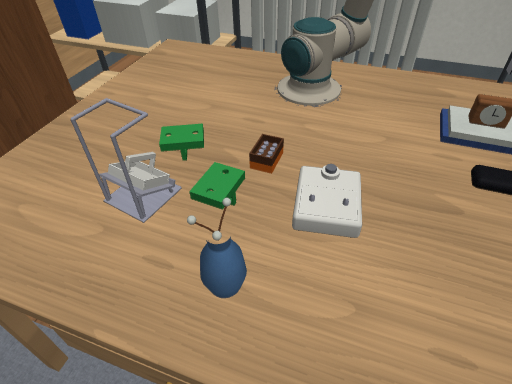

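View pics/side0.png

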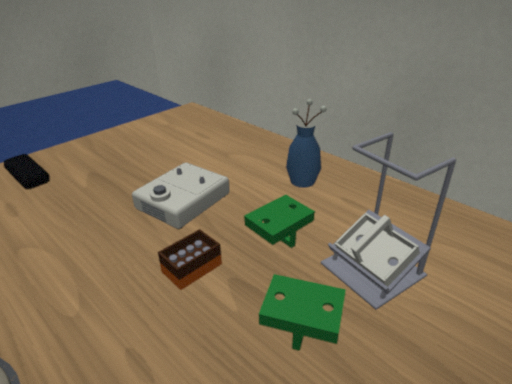

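The white tray in the rack (scene ~(140,175), side ~(378,250)) is the target. The green things at scene (182,138) and (218,185) are the look-alikes. Next is one enlarged crop mosaic, to confirm the tray and pick keypoints.

Run:
```python
import cv2, numpy as np
a=cv2.imread("pics/scene0.png"); b=cv2.imread("pics/side0.png")
def crop(im,x,y,w,h,f=4):
    c=cv2.resize(im[y:y+h,x:x+w],None,fx=f,fy=f,interpolation=cv2.INTER_CUBIC)
    for i in range(0,w,10):
        if (x+i)%10==0: cv2.putText(c,str(x+i),(i*f,8),0,.3,(0,0,255),1); cv2.line(c,(i*f,10),(i*f,14),(0,0,255),1)
    for j in range(0,h,10):
        cv2.putText(c,str(y+j),(0,j*f+4),0,.3,(0,0,255),1)
    return c
m=np.vstack([np.hstack([crop(a,60,90,130,130,3),crop(b,320,130,130,130,3)])])
n=np.hstack([crop(a,285,155,100,90,4)[:, :390],crop(b,130,160,100,70,4)[:, :390] if 0 else cv2.copyMakeBorder(crop(b,130,160,97,70,4),0,80,0,2,0)])
h=min(m.shape[0],600); m=m
cv2.imwrite("pics/m1.png",m[:, :780])
cv2.imwrite("pics/m2.png",n)
b2=crop(b,320,200,115,105,5); cv2.imwrite("pics/m3.png",b2)
a2=crop(a,60,90,130,130,4)
# combine: left scene rack (x4 520), right...
B=crop(b,320,130,140,175,3)  # 420x525
A=crop(a,65,95,120,125,3)
D=cv2.resize(crop(a,285,155,95,85,4),(380,340)); 
can=np.zeros((600,800,3),np.uint8); can[:525,:420]=B; can[:375,430:790]=A
can[380:600,430:800]=cv2.resize(crop(a,288,158,80,80,4),None,fx=1,fy=1)[:220,:370] if 0 else np.pad(crop(a,288,160,80,78,3)[:220],((0,0),(0,130),(0,0)))
cv2.imwrite("pics/mos.png",can)
```

```text
(no output)
```

View pics/mos.png

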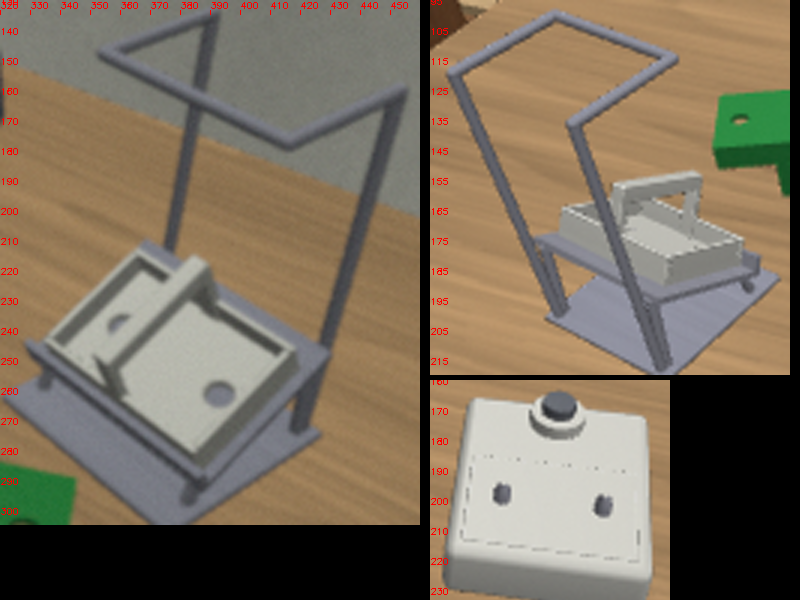

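```bash
cat > h.py <<'E'
import numpy as np
from scipy.spatial.transform import Rotation as R
from scipy.optimize import least_squares
from plant import robot, eyes
def rot(v):
    v=np.array(v,float); return R.from_rotvec(v).as_matrix() if v.size==3 else v.reshape(3,3)
def cam(n):
    i=eyes.camera_info(n); return np.array(i["intrinsics"]),np.array(i["eye"]),rot(i["rotation"])
def proj(c,P):
    K,e,Rm=c; p=(np.atleast_2d(P)-e)@Rm; p=p/p[:,2:]; return p[:,:2]*[K[0,0],K[1,1]]+K[:2,2]
def wcam():
    i=eyes.camera_info("wrist"); s=robot.state(); T=np.eye(4); T[:3,:3]=rot(s["ee_rot"]); T[:3,3]=s["tcp_pos"]
    M=T@np.array(i["T_tool_cam"]); return np.array(i["intrinsics"]),M[:3,3],M[:3,:3]
def pl(p,P): # planar pose x,y,yaw
    c,s=np.cos(p[2]),np.sin(p[2]); return np.asarray(P)@np.array([[c,s,0],[-s,c,0],[0,0,1]])+[p[0],p[1],0]
def fit(f,obs,p0):
    # obs: list of (cam,point,pixel)
    r=lambda p: np.concatenate([(proj(c,f(p,[P]))[0]-u) for c,P,u in obs])
    s=least_squares(r,p0,loss="soft_l1"); return s.x,r(s.x).reshape(-1,2)
A=np.radians(27); RS=np.array([[np.cos(A),0,-np.sin(A)],[0,1,0],[np.sin(A),0,np.cos(A)]]) # tray axes in rack frame
E
python3 - <<'E'
from h import *
S,D=cam("scene"),cam("side")
obs=[(D,(.06,.055,.225),(353.7,147.3)),(D,(.06,-.055,.225),(416.7,178.3)),(D,(.143,.055,.225),(390.7,135)),(D,(.143,-.055,.225),(455,160.7)),
(S,(.06,-.055,.225),(107.3,100)),(S,(.06,.055,.225),(146.7,115)),(S,(.143,-.055,.225),(73.3,120)),(S,(.143,.055,.225),(112.7,136.7))]
rk,e=fit(pl,obs,[.56,-.25,0]); print("rack",rk,"\n",e.round(1))
# tray: params s,t,yaw on slope, height h
def tr(p,P):
    c,s=np.cos(p[2]),np.sin(p[2]); P=np.asarray(P)@np.array([[c,s,0],[-s,c,0],[0,0,1]])+[p[0],p[1],p[3]]
    return pl(rk,P@RS.T+[.045,0,.03])
z=.023
obs=[(D,(-.04,.055,z),(335,245)),(D,(.04,.055,z),(366.7,212.7)),(D,(.04,-.055,z),(419.3,246.7)),(D,(-.04,-.055,z),(386.7,285.7)),
(S,(.04,.055,z),((667-430)/3+65,262/3+95)),(S,(.04,-.055,z),((562-430)/3+65,207/3+95)),(S,(-.04,.055,z),((742-430)/3+65,240/3+95)),
(D,(0,.035,.006),(360,238)),(D,(0,-.035,.006),(393,261))]
t,e=fit(tr,obs,[.045,0,0,0]); print("tray s,t,yaw,h",t,"\n",e.round(1)); H=tr(t,[[0,0,.052]])[0]
print("handle",H,"tray org",tr(t,[[0,0,0]]))
q=lambda u,v:((u-430)/3+288,(v-380)/3+160)
obs=[(S,(.03,.035,.058),q(603,505)),(S,(.03,-.035,.058),q(502,494)),(S,(-.06,0,.06),q(559,402)),(D,(.03,.035,.058),(179.5,172)),(D,(.03,-.035,.058),(202,180.5)),(D,(-.06,0,.06),(160,189))]
# seat x along dryer: button is 90 from seat; use seat frame
obs=[(c,(P[0]-.03,P[1],P[2]),u) for c,P,u in obs]
d,e=fit(pl,obs,[.54,.17,0]); print("seat",d,"\n",e.round(1), "button",pl(d,[[-.09,0,.06]]))
E
```

```text
rack [ 0.54576329 -0.22552162 -0.19669389] 
 [[ 1.   0.3]
 [-0.8 -1. ]
 [ 0.1 -0.6]
 [-2.2 -0.6]
 [-0.6 -0.5]
 [-0.8 -1.1]
 [-0.7 -1.2]
 [-0.  -1. ]]
tray s,t,yaw,h [ 0.04033353 -0.00496527  0.00664843 -0.0032723 ] 
 [[-0.2 -0.8]
 [-0.7  0.6]
 [ 0.1 -0.3]
 [-1.3 -3.5]
 [-0.  -0.9]
 [-1.   0.7]
 [ 0.6 -0. ]
 [ 1.1  1.6]
 [ 0.7  1.1]]
handle [ 0.60247439 -0.24188536  0.09172774] tray org [[ 0.62562669 -0.24649892  0.0453954 ]]
seat [0.5547371  0.17930215 0.14809428] 
 [[ 0.2 -1.2]
 [ 0.  -2. ]
 [ 0.3  2.6]
 [ 0.3 -1.5]
 [ 0.3 -1.1]
 [ 0.1  3. ]] button [[0.46572224 0.16602233 0.06      ]]
```

The target is confirmed: the white tray in the rack, handle running uphill. I'll go above the dryer first to see the pegs close up with the wrist camera.

```bash
cat >> h.py <<'E'
def delta(pos,Rm):
    "shift (in current tool axes) and turn to a target TCP pose"
    s=robot.state(); R0=rot(s["ee_rot"]); 
    return (R0.T@(np.array(pos)-s["tcp_pos"])).round(4), R.from_matrix(R0.T@Rm).as_rotvec().round(4)
def tool(yaw,tilt):
    "tool pointing down, y to the left at yaw, leaning so that z goes tilt towards forward"
    f=np.array([np.cos(yaw),np.sin(yaw),0]); y=np.array([-np.sin(yaw),np.cos(yaw),0]); z=f*np.sin(tilt)-np.array([0,0,np.cos(tilt)])
    return np.column_stack([np.cross(y,z),y,z])
E
python3 -c "
from h import *
print(np.round(eyes.camera_info('wrist')['T_tool_cam'],3).tolist(), np.round(eyes.camera_info('wrist')['intrinsics'],1).tolist())
print(delta([.5,.17,.28],tool(.148,0)))"
python3 -m creep '[{"tx":-0.039,"ty":-0.024,"tz":-0.007},{"tx":-0.039,"ty":-0.024,"tz":-0.007},{"tx":-0.039,"ty":-0.024,"tz":-0.007},{"tx":-0.039,"ty":-0.024,"tz":-0.007},{"tx":-0.039,"ty":-0.024,"tz":-0.007}]'
```

```text
[[-0.001, -0.962, -0.273, 0.079], [1.0, -0.001, -0.001, 0.0], [0.001, -0.273, 0.962, -0.18], [0.0, 0.0, 0.0, 1.0]] [[315.3, 0.0, 260.1], [0.0, 315.3, 183.1], [0.0, 0.0, 1.0]]
(array([-0.4247, -0.2611, -0.0745]), array([ 1.000e-04,  0.000e+00, -4.567e-01]))invalid input at $[0]: expected keys fingers, tx, ty, tz, wx, wy, wz
```

```bash
python3 -m creep '[{"fingers":0,"tx":-0.039,"ty":-0.024,"tz":-0.007,"wx":0,"wy":0,"wz":-0.04},{"fingers":0,"tx":-0.039,"ty":-0.024,"tz":-0.007,"wx":0,"wy":0,"wz":-0.04},{"fingers":0,"tx":-0.039,"ty":-0.024,"tz":-0.007,"wx":0,"wy":0,"wz":-0.04},{"fingers":0,"tx":-0.039,"ty":-0.024,"tz":-0.007,"wx":0,"wy":0,"wz":-0.04},{"fingers":0,"tx":-0.039,"ty":-0.024,"tz":-0.007,"wx":0,"wy":0,"wz":-0.04}]'
python3 -c "
from h import *
print(delta([.5,.17,.28],tool(.148,0)))"
```

```text
t: 1.5
tcp_pos: [0.338, 0.3856, 0.241]
ee_rot: [0.167, 3.137, 0.001]
force: [0.7, 0.3, 0.9]
grip_width: 1.0
(array([-0.184 , -0.1971, -0.039 ]), array([ 0.0004,  0.0004, -0.2546]))
```

```bash
python3 -m creep '[{"fingers":0,"tx":-0.031,"ty":-0.031,"tz":-0.008,"wx":0,"wy":0,"wz":-0.05},{"fingers":0,"tx":-0.031,"ty":-0.032,"tz":-0.008,"wx":0,"wy":0,"wz":-0.05},{"fingers":0,"tx":-0.03,"ty":-0.034,"tz":-0.008,"wx":0,"wy":0,"wz":-0.05},{"fingers":0,"tx":-0.028,"ty":-0.036,"tz":-0.008,"wx":0,"wy":0,"wz":-0.05},{"fingers":0,"tx":-0.026,"ty":-0.038,"tz":-0.007,"wx":0,"wy":0,"wz":-0.05}]'
python3 -m creep '[{"fingers":0,"tx":-0.01,"ty":-0.03,"tz":0,"wx":0,"wy":0,"wz":0},{"fingers":0,"tx":0,"ty":0,"tz":0,"wx":0,"wy":0,"wz":0},{"fingers":0,"tx":0,"ty":0,"tz":0,"wx":0,"wy":0,"wz":0}]'
python3 - <<'E'
from h import *
import cv2
w=wcam(); im=eyes.grab_frame("wrist")
print(robot.state()["t"],delta([.5,.17,.28],tool(.148,0)))
print("peg pix",proj(w,pl([.5547,.1793,.148],[[0,.035,.066],[0,-.035,.066],[-.09,0,.066]])).round(1))
np.savez("w1.npz",K=w[0],e=w[1],R=w[2])
for n in ["seat","start_button_top","dryer"]: print(n,[(np.round(d["centre"],3).tolist(),round(d["score"],2)) for d in eyes.search_frame("wrist",n)][:2])
cv2.imwrite("pics/w1.png",cv2.resize(im,(768,576),interpolation=cv2.INTER_CUBIC))
E
```

```text
t: 2.0
tcp_pos: [0.4833, 0.213, 0.2802]
ee_rot: [-0.225, 3.133, 0.001]
force: [0.9, 0.5, -0.4]
grip_width: 0.998
t: 2.3
tcp_pos: [0.4963, 0.1859, 0.2793]
ee_rot: [0.219, -3.133, -0.001]
force: [0.4, 0.0, 0.1]
grip_width: 0.998
2.35 (array([-0.0017, -0.017 , -0.0007]), array([ 0.0009, -0.0006, -0.0071]))
peg pix [[275.8 200.5]
 [222.7 201. ]
 [247.9 132. ]]
seat [([0.515, 0.173, 0.053], 0.6)]
start_button_top [([0.464, 0.163, 0.076], 0.89)]
dryer [([0.511, 0.17, 0.048], 0.78)]
```

View pics/w1.png

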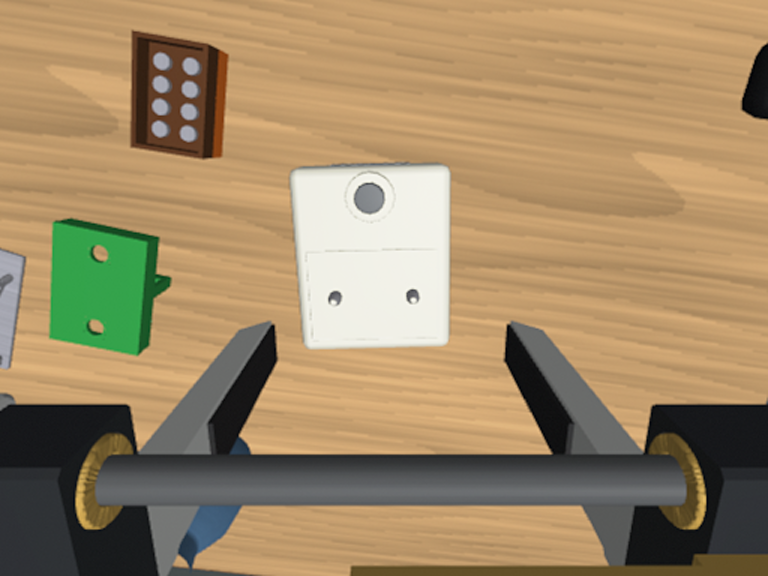

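The wrist view shows both pegs at zoomed px (334,298) and (412,297), and the button at (369,198). I'll refine the seat from these.

```bash
python3 - <<'E'
from h import *
S,D=cam("scene"),cam("side"); z=np.load("w1.npz"); W=(z["K"],z["e"],z["R"])
q=lambda u,v:((u-430)/3+288,(v-380)/3+160)
Wo=[(W,(0,.035,.058),(275,197.9)),(W,(0,-.035,.058),(223,198.3)),(W,(-.09,0,0),(246,132))]
O=[(S,(0,.035,.058),q(603,505)),(S,(0,-.035,.058),q(502,494)),(S,(-.09,0,0),q(559,402)),(D,(0,.035,.058),(179.5,172)),(D,(0,-.035,.058),(202,180.5)),(D,(-.09,0,0),(160,189))]
def f(p,P):
    P=np.array(P,float); P[:,2]=np.where(P[:,2]==0,p[3],P[:,2]+0*p[0]); return pl(p,P)
for o in (Wo,O,Wo*2+O):
    d,e=fit(f,o,[.55,.18,.15,.065]); print(d.round(4),"\n",e.round(1).tolist())
# rack pregrasp
E
python3 - <<'E'
from h import *
rt=tool(-.19,np.radians(27)); H=np.array([.6025,-.2419,.0917])
print("pre", (H-(.12-.019)*rt[:,2]).round(4), delta(H-.101*rt[:,2],rt))
E
```

```text
[0.5537 0.1784 0.1586 0.0757] 
 [[-0.0, -0.3], [-0.2, 0.3], [0.2, 0.1]]
[0.555  0.1794 0.1625 0.0676] 
 [[0.2, -1.3], [-0.0, -1.7], [0.1, 0.0], [0.2, -1.5], [0.5, -1.2], [0.1, -0.0]]
[0.5542 0.1786 0.162  0.068 ] 
 [[0.1, -0.1], [-0.1, 0.7], [0.3, -0.3], [0.1, -0.1], [-0.1, 0.7], [0.3, -0.3], [-0.1, -1.6], [-0.3, -2.1], [-0.1, -0.4], [0.1, -1.2], [0.4, -0.9], [-0.0, 0.1]]
pre [ 0.5575 -0.2332  0.1817] (array([-0.0013, -0.4251,  0.0976]), array([ 0.0789, -0.467 ,  0.3266]))
```

```bash
python3 -m creep '[{"fingers":0,"tx":0.005,"ty":-0.047,"tz":0,"wx":0,"wy":0,"wz":0.04},{"fingers":0,"tx":0.003,"ty":-0.047,"tz":0,"wx":0,"wy":0,"wz":0.07},{"fingers":0,"tx":0.0,"ty":-0.047,"tz":0,"wx":0,"wy":0,"wz":0.07},{"fingers":0,"tx":-0.004,"ty":-0.047,"tz":0,"wx":0,"wy":0,"wz":0.07},{"fingers":0,"tx":-0.007,"ty":-0.047,"tz":0,"wx":0,"wy":0,"wz":0.07}]'
python3 -m creep '[{"fingers":0,"tx":-0.007,"ty":-0.047,"tz":0,"wx":0,"wy":-0.117,"wz":0},{"fingers":0,"tx":-0.007,"ty":-0.047,"tz":0,"wx":0,"wy":-0.117,"wz":0},{"fingers":0,"tx":0,"ty":-0.04,"tz":0,"wx":0,"wy":-0.117,"wz":0},{"fingers":0,"tx":0,"ty":0,"tz":0,"wx":0,"wy":-0.117,"wz":0},{"fingers":0,"tx":0,"ty":0,"tz":0,"wx":0,"wy":0,"wz":0}]'
python3 - <<'E'
from h import *
rt=tool(-.19,np.radians(27)); H=np.array([.6025,-.2419,.0917])
print(delta(H-.201*rt[:,2],rt))
E
```

```text
t: 3.0
tcp_pos: [0.505, -0.0501, 0.2798]
ee_rot: [0.281, 3.128, 0.001]
force: [0.2, 0.1, -0.7]
grip_width: 0.999
t: 3.5
tcp_pos: [0.4901, -0.1816, 0.277]
ee_rot: [0.244, 2.669, -0.052]
force: [-1.8, -0.3, -0.0]
grip_width: 1.0
(array([-0.0243, -0.0383,  0.0189]), array([ 0.0071, -0.009 ,  0.0061]))
```

```bash
python3 -m creep '[{"fingers":0,"tx":-0.024,"ty":-0.038,"tz":0.019,"wx":0.007,"wy":-0.009,"wz":0.006},{"fingers":0,"tx":0,"ty":0,"tz":0,"wx":0,"wy":0,"wz":0},{"fingers":0,"tx":0,"ty":0,"tz":0,"wx":0,"wy":0,"wz":0}]'
python3 - <<'E'
from h import *
import cv2
w=wcam(); im=eyes.grab_frame("wrist"); np.savez("w2.npz",K=w[0],e=w[1],R=w[2])
rt=tool(-.19,np.radians(27)); H=np.array([.6025,-.2419,.0917])
print(delta(H-.201*rt[:,2],rt),robot.state()["t"])
Rt=tool(-.19,np.radians(27))@np.diag([-1,1,-1]); T=lambda P:np.array(P)@Rt.T+H
print("pred bar top ends low/high, rim corners",proj(w,T([[-.04,0,.007],[.04,0,.007],[-.04,.055,-.029],[-.04,-.055,-.029],[.04,-.055,-.029],[.04,.055,-.029]])).round(1).tolist())
cv2.imwrite("pics/w2.png",cv2.resize(im,(768,576),interpolation=cv2.INTER_CUBIC))
E
```

```text
t: 3.8
tcp_pos: [0.5195, -0.2264, 0.2744]
ee_rot: [0.246, 2.656, -0.063]
force: [-0.3, -0.1, -0.1]
grip_width: 0.997
(array([ 0.0072, -0.0001,  0.0003]), array([-0.0001,  0.0044,  0.0057])) 3.85
pred bar top ends low/high, rim corners [[261.0, 120.3], [260.6, 186.1], [304.1, 118.1], [217.8, 117.7], [219.7, 178.2], [301.5, 178.6]]
```

View pics/w2.png

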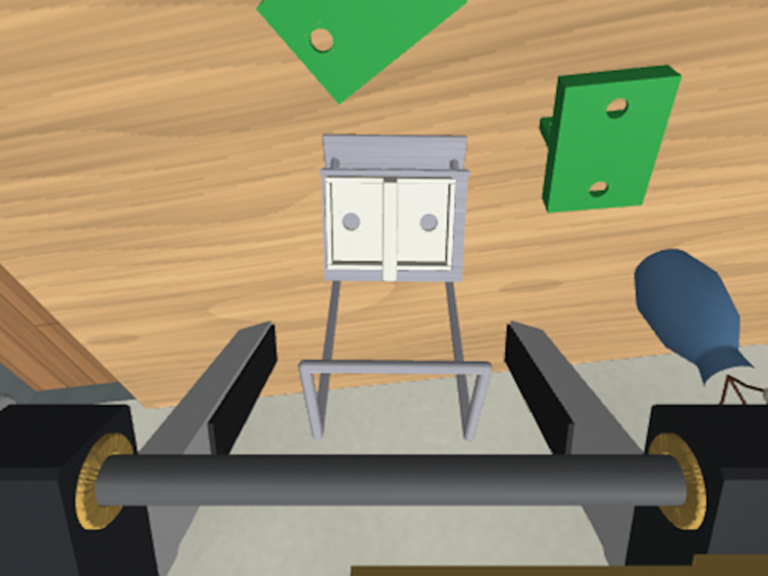

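Predicted and seen handle ends agree within 1 px: bar top at zoomed px (390,180)–(390,279). I'll advance square to the slope.

```bash
python3 -m creep '[{"fingers":0.4,"tx":0.007,"ty":0,"tz":0.04,"wx":0,"wy":0.004,"wz":0.004},{"fingers":0.4,"tx":0,"ty":0,"tz":0.04,"wx":0,"wy":0,"wz":0},{"fingers":0.4,"tx":0,"ty":0,"tz":0.04,"wx":0,"wy":0,"wz":0},{"fingers":0.4,"tx":0,"ty":0,"tz":0.03,"wx":0,"wy":0,"wz":0},{"fingers":0.4,"tx":0,"ty":0,"tz":0,"wx":0,"wy":0,"wz":0}]'
python3 - <<'E'
from h import *
rt=tool(-.19,np.radians(27)); H=np.array([.6025,-.2419,.0917])
print(delta(H+.019*rt[:,2],rt))
E
```

```text
t: 4.35
tcp_pos: [0.5786, -0.2357, 0.1334]
ee_rot: [0.251, 2.665, -0.057]
force: [-0.7, -0.8, 0.1]
grip_width: 0.62
(array([-0.0034, -0.0017,  0.0673]), array([ 0.003 , -0.0056,  0.0012]))
```

```bash
python3 -m creep '[{"fingers":0.4,"tx":-0.003,"ty":-0.001,"tz":0.025,"wx":0.003,"wy":-0.005,"wz":0},{"fingers":0.4,"tx":0,"ty":0,"tz":0.025,"wx":0,"wy":0,"wz":0},{"fingers":0.4,"tx":0,"ty":0,"tz":0.015,"wx":0,"wy":0,"wz":0},{"fingers":0.4,"tx":0,"ty":0,"tz":0,"wx":0,"wy":0,"wz":0},{"fingers":0.4,"tx":0,"ty":0,"tz":0,"wx":0,"wy":0,"wz":0}]'
python3 - <<'E'
from h import *
import cv2
rt=tool(-.19,np.radians(27)); H=np.array([.6025,-.2419,.0917])
print(delta(H+.019*rt[:,2],rt))
a=eyes.grab_frame("side"); b=eyes.grab_frame("wrist")
cv2.imwrite("pics/g1.png",np.hstack([cv2.resize(a[110:310,300:500],(400,400)),cv2.resize(b,(400,400))]))
E
```

```text
t: 4.85
tcp_pos: [0.611, -0.2459, 0.0822]
ee_rot: [0.253, 2.652, -0.068]
force: [0.2, 0.2, 0.4]
grip_width: 0.604
(array([0.0039, 0.0023, 0.0063]), array([-0.0046,  0.0077,  0.0007]))
```

View pics/g1.png

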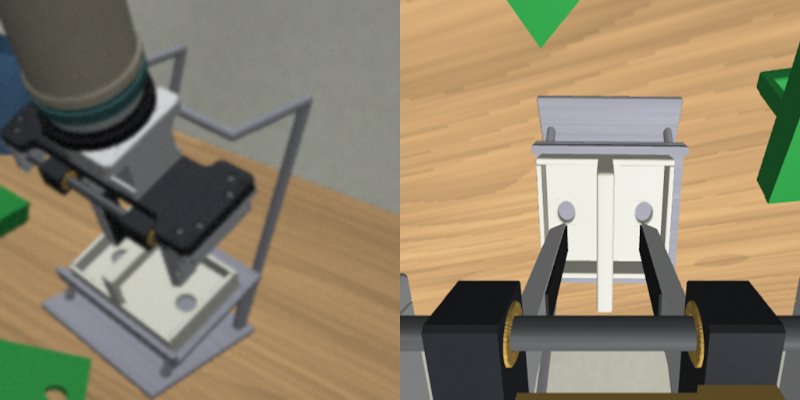

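The fingers straddle the bar, which sits at px 605 against a finger middle of about 603, and the rail is clear. Closing.

```bash
python3 -m creep '[{"fingers":0.5,"tx":0.003,"ty":0.001,"tz":0.005,"wx":-0.003,"wy":0.006,"wz":0},{"fingers":0.7,"tx":0,"ty":0,"tz":0,"wx":0,"wy":0,"wz":0},{"fingers":1,"tx":0,"ty":0,"tz":0,"wx":0,"wy":0,"wz":0},{"fingers":1,"tx":0,"ty":0,"tz":0,"wx":0,"wy":0,"wz":0},{"fingers":1,"tx":0,"ty":0,"tz":0,"wx":0,"wy":0,"wz":0}]'
python3 -m creep '[{"fingers":1,"tx":0,"ty":0,"tz":0,"wx":0,"wy":0,"wz":0},{"fingers":1,"tx":0,"ty":0,"tz":0,"wx":0,"wy":0,"wz":0},{"fingers":1,"tx":0,"ty":0,"tz":0,"wx":0,"wy":0,"wz":0}]'
python3 - <<'E'
from h import *
s=robot.state();print(s["q"],s["tcp_pos"],s["grip_width"],s["force"])
rt=tool(-.19,np.radians(27)); H=np.array([.6025,-.2419,.0917])
print(delta(H+.019*rt[:,2],rt))
E
```

```text
t: 5.45
tcp_pos: [0.6105, -0.2452, 0.0753]
ee_rot: [0.254, 2.659, -0.063]
force: [0.0, 0.8, -0.5]
grip_width: 0.208
t: 5.75
tcp_pos: [0.6105, -0.2451, 0.0753]
ee_rot: [0.254, 2.659, -0.063]
force: [-0.3, 0.7, 1.5]
grip_width: 0.122
[-0.59399087  0.31006745  1.94700247  0.39594652  0.47701767 -2.28995888] [ 0.61048387 -0.24514036  0.0752667 ] 0.12165403994874795 [-0.34600641  0.65511722  1.5020176 ]
(array([0.0001, 0.0017, 0.0005]), array([-0.0018,  0.0008, -0.0001]))
```

Gripped (11.5 mm). Lift square off the slope, then back out horizontally from under the rail.

```bash
python3 -m creep '[{"fingers":1,"tx":0,"ty":0,"tz":-0.005,"wx":0,"wy":0,"wz":0},{"fingers":1,"tx":0,"ty":0,"tz":-0.01,"wx":0,"wy":0,"wz":0},{"fingers":1,"tx":0,"ty":0,"tz":-0.015,"wx":0,"wy":0,"wz":0},{"fingers":1,"tx":0,"ty":0,"tz":-0.01,"wx":0,"wy":0,"wz":0},{"fingers":1,"tx":0.01,"ty":0,"tz":-0.005,"wx":0,"wy":0,"wz":0}]'
python3 -m creep '[{"fingers":1,"tx":0.027,"ty":0,"tz":-0.013,"wx":0,"wy":0,"wz":0},{"fingers":1,"tx":0.027,"ty":0,"tz":-0.013,"wx":0,"wy":0,"wz":0},{"fingers":1,"tx":0.027,"ty":0,"tz":-0.013,"wx":0,"wy":0,"wz":0},{"fingers":1,"tx":0.027,"ty":0,"tz":-0.013,"wx":0,"wy":0,"wz":0},{"fingers":1,"tx":0.027,"ty":0,"tz":-0.013,"wx":0,"wy":0,"wz":0}]'
python3 - <<'E'
from h import *
import cv2
s=robot.state();print(s["q"].round(2) if hasattr(s["q"],"round") else s["q"],s["tcp_pos"],s["force"],s["grip_width"])
a=eyes.grab_frame("side"); b=eyes.grab_frame("wrist")
cv2.imwrite("pics/g2.png",np.hstack([cv2.resize(a[60:310,230:480],(400,400)),cv2.resize(b,(400,400))]))
E
```

```text
t: 6.25
tcp_pos: [0.5827, -0.2406, 0.1136]
ee_rot: [0.253, 2.655, -0.067]
force: [-0.1, -0.1, -1.3]
grip_width: 0.126
t: 6.75
tcp_pos: [0.4327, -0.21, 0.1071]
ee_rot: [0.253, 2.659, -0.063]
force: [-0.0, 0.0, -0.5]
grip_width: 0.125
[-0.82  0.02  2.23  0.52  0.56 -2.6 ] [ 0.43267857 -0.21001766  0.10705816] [-0.03528511  0.03887097 -0.52488917] 0.12510843401467164
```

View pics/g2.png

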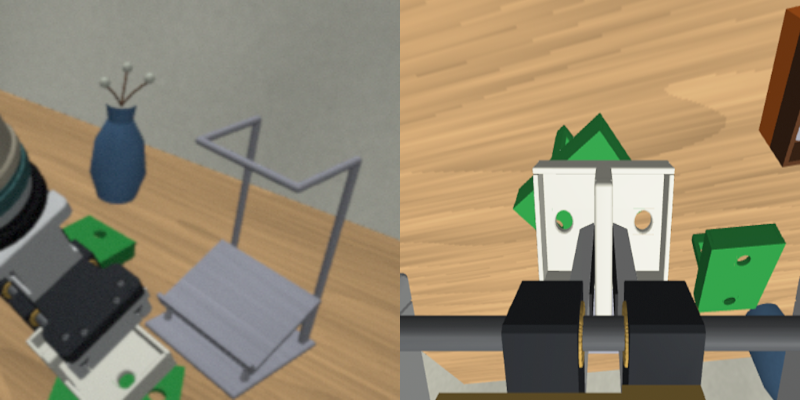

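The tray is held square and out of the rack. Now raise it, level the tool and turn towards the dryer.

```bash
python3 -m creep '[{"fingers":1,"tx":-0.022,"ty":0,"tz":-0.043,"wx":0,"wy":0,"wz":0},{"fingers":1,"tx":-0.022,"ty":0.0,"tz":-0.04,"wx":0,"wy":0,"wz":-0.05},{"fingers":1,"tx":-0.01,"ty":0.02,"tz":-0.03,"wx":0,"wy":0.1,"wz":-0.05},{"fingers":1,"tx":-0.01,"ty":0.03,"tz":0,"wx":0,"wy":0.12,"wz":0},{"fingers":1,"tx":-0.01,"ty":0.03,"tz":0,"wx":0,"wy":0.12,"wz":0}]'
python3 - <<'E'
from h import *
print(robot.state()["q"]); print(delta([.554,.1787,.17],tool(.16,0)))
E
```

```text
t: 7.35
tcp_pos: [0.4607, -0.1323, 0.2389]
ee_rot: [0.151, 3.007, -0.084]
force: [-0.4, 0.0, -1.8]
grip_width: 0.124
[-0.42104749  0.02880538  1.73716509 -0.00504066  1.23430065 -1.89003386]
(array([-0.0531,  0.322 ,  0.0608]), array([-0.0661,  0.1255, -0.26  ]))
```

```bash
python3 -m creep '[{"fingers":1,"tx":0,"ty":0.03,"tz":0,"wx":-0.03,"wy":0.06,"wz":-0.05},{"fingers":1,"tx":-0.01,"ty":0.04,"tz":0,"wx":-0.03,"wy":0.06,"wz":-0.05},{"fingers":1,"tx":-0.015,"ty":0.045,"tz":0,"wx":0,"wy":0,"wz":-0.05},{"fingers":1,"tx":-0.015,"ty":0.045,"tz":0,"wx":0,"wy":0,"wz":-0.05},{"fingers":1,"tx":-0.015,"ty":0.045,"tz":0,"wx":0,"wy":0,"wz":-0.05}]'
python3 - <<'E'
from h import *
print(robot.state()["q"]); print(delta([.554,.1787,.17],tool(.16,0)))
E
```

```text
t: 7.85
tcp_pos: [0.5134, 0.0765, 0.2352]
ee_rot: [-0.242, 3.122, 0.012]
force: [0.7, -0.3, -0.9]
grip_width: 0.126
[ 0.00744741  0.16900301  1.57479415  0.00860452  1.38856474 -1.71982996]
(array([-0.0552,  0.0942,  0.0665]), array([ 0.007 ,  0.0104, -0.005 ]))
```

```bash
python3 -m creep '[{"fingers":1,"tx":-0.025,"ty":0.04,"tz":0.01,"wx":0.003,"wy":0.005,"wz":-0.003},{"fingers":1,"tx":-0.02,"ty":0.035,"tz":0.02,"wx":0.003,"wy":0.005,"wz":0},{"fingers":1,"tx":-0.01,"ty":0.019,"tz":0.03,"wx":0,"wy":0,"wz":0},{"fingers":1,"tx":0,"ty":0,"tz":0,"wx":0,"wy":0,"wz":0},{"fingers":1,"tx":0,"ty":0,"tz":0,"wx":0,"wy":0,"wz":0}]'
python3 - <<'E'
from h import *
import cv2
s=robot.state(); print(s["tcp_pos"],s["force"]); print(delta([.554,.1787,.13],tool(.16,0)))
w=wcam(); b=eyes.grab_frame("wrist"); np.savez("w3.npz",K=w[0],e=w[1],R=w[2])
a=eyes.grab_frame("side"); c=eyes.grab_frame("scene")
T=lambda P:np.array(P)@rot(s["ee_rot"]).T@np.eye(3)+s["tcp_pos"]
print("pred holes (wrist)",proj(w,T([[0,.035,.027],[0,-.035,.027]])).round(1).tolist(),"pegs",proj(w,pl([.554,.1787,.16],[[0,.035,.066],[0,-.035,.066]])).round(1).tolist())
can=np.zeros((600,800,3),np.uint8); can[:300,:400]=cv2.resize(b,(400,300)); 
can=np.hstack([cv2.resize(b[120:312,130:386],(533,400)),np.zeros((400,267,3),np.uint8)])
can=np.vstack([can,np.zeros((200,800,3),np.uint8)])
can[400:600,:400]=cv2.resize(a[100:230,110:370],(400,200)); can[300:600,533:800]=cv2.resize(c[100:250,265:398],(267,300))
cv2.imwrite("pics/p1.png",can)
E
```

```text
t: 8.35
tcp_pos: [0.5517, 0.1761, 0.1754]
ee_rot: [0.247, -3.129, -0.0]
force: [-0.3, -0.0, -1.0]
grip_width: 0.125
[0.55171996 0.17613085 0.17544945] [-0.27756517 -0.03365577 -0.96989593]
(array([-0.0028,  0.0022,  0.0454]), array([ 0.0004, -0.0026, -0.0026]))
pred holes (wrist) [[310.8, 210.6], [210.8, 210.7]] pegs [[299.6, 182.6], [226.2, 182.8]]
```

View pics/p1.png

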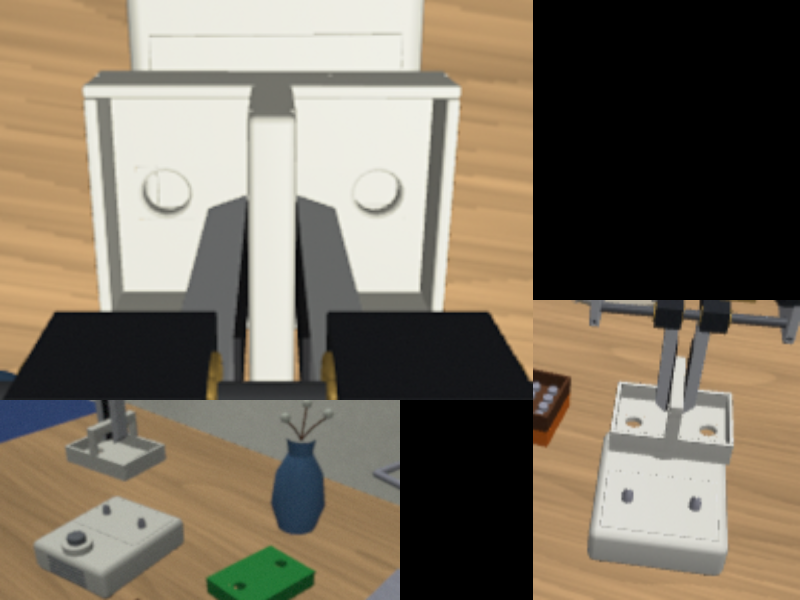

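Holes appear within 1.5 px of prediction (tray about 1 mm forward in the grip). Lower to just above the peg tips and correct.

```bash
python3 -m creep '[{"fingers":1,"tx":-0.001,"ty":0.002,"tz":0.025,"wx":0,"wy":-0.002,"wz":-0.003},{"fingers":1,"tx":0,"ty":0,"tz":0.025,"wx":0,"wy":0,"wz":0},{"fingers":1,"tx":0,"ty":0,"tz":0.018,"wx":0,"wy":0,"wz":0},{"fingers":1,"tx":0,"ty":0,"tz":0,"wx":0,"wy":0,"wz":0},{"fingers":1,"tx":0,"ty":0,"tz":0,"wx":0,"wy":0,"wz":0}]'
python3 - <<'E'
from h import *
import cv2
s=robot.state(); print(s["tcp_pos"],s["force"]); print(delta([.553,.1786,.083],tool(.16,0)))
b=eyes.grab_frame("wrist"); c=eyes.grab_frame("scene"); a=eyes.grab_frame("side")
can=np.zeros((600,800,3),np.uint8); can[:300,:400]=cv2.resize(b[165:261,196:324],(400,300),interpolation=2)
can[:300,400:]=cv2.resize(c[150:225,285:385],(400,300),interpolation=2); can[300:,:400]=cv2.resize(a[130:220,120:240],(400,300),interpolation=2)
cv2.imwrite("pics/p2.png",can)
E
```

```text
t: 9.0
tcp_pos: [0.5534, 0.1774, 0.1094]
ee_rot: [-0.247, 3.129, 0.002]
force: [0.1, 1.2, -0.9]
grip_width: 0.128
[0.55341498 0.17740465 0.10941865] [ 0.12474992  1.1967437  -0.86156422]
(array([0.0003, 0.0012, 0.0264]), array([ 0.001 ,  0.0029, -0.0022]))
```

View pics/p2.png

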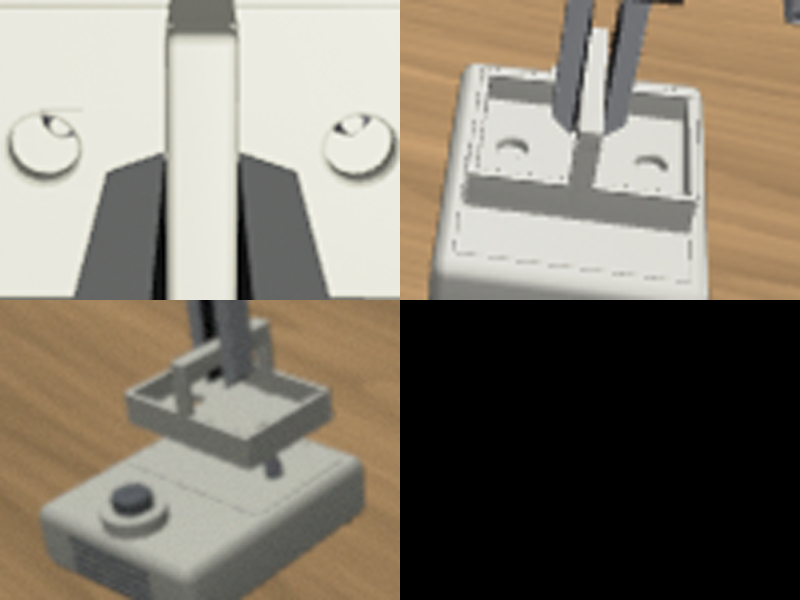

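Peg tips show through both holes. I need about +1.5 mm in tool y and −1 mm in tool x, then a slow descent.

```bash
python3 -m creep '[{"fingers":1,"tx":-0.001,"ty":0.0015,"tz":0.002,"wx":0,"wy":0.001,"wz":-0.002},{"fingers":1,"tx":0,"ty":0,"tz":0.004,"wx":0,"wy":0,"wz":0},{"fingers":1,"tx":0,"ty":0,"tz":0.004,"wx":0,"wy":0,"wz":0},{"fingers":1,"tx":0,"ty":0,"tz":0.004,"wx":0,"wy":0,"wz":0},{"fingers":1,"tx":0,"ty":0,"tz":0,"wx":0,"wy":0,"wz":0}]'
python3 - <<'E'
from h import *
import cv2
s=robot.state(); print(s["tcp_pos"],s["force"],s["wrist_torque"])
b=eyes.grab_frame("wrist"); c=eyes.grab_frame("scene")
can=np.zeros((300,800,3),np.uint8); can[:300,:400]=cv2.resize(b[165:261,196:324],(400,300),interpolation=2)
can[:300,400:]=cv2.resize(c[150:225,285:385],(400,300),interpolation=2)
cv2.imwrite("pics/p3.png",can)
E
```

```text
t: 9.65
tcp_pos: [0.5527, 0.1797, 0.0931]
ee_rot: [0.253, -3.129, -0.001]
force: [-0.5, 0.7, -1.0]
grip_width: 0.127
[0.55270928 0.17970802 0.09314508] [-0.53129867  0.70028753 -0.97175668] [-0.00591248  0.03068709 -0.06118913]
```

View pics/p3.png

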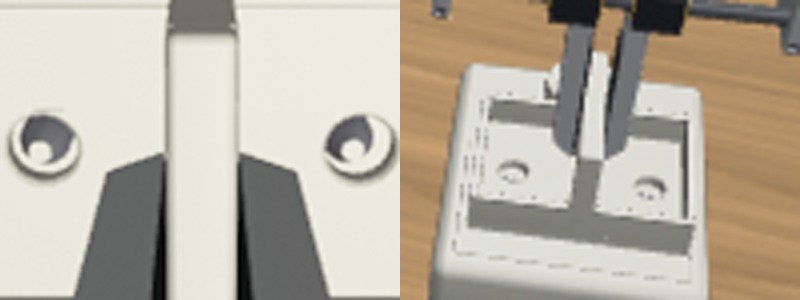

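Both tips are inside the holes, offset about −1.3 mm in y and 1.2 mm forward. Correct and go down.

```bash
python3 -m creep '[{"fingers":1,"tx":-0.001,"ty":-0.0013,"tz":0.0,"wx":0,"wy":0,"wz":0},{"fingers":1,"tx":0,"ty":0,"tz":0.003,"wx":0,"wy":0,"wz":0},{"fingers":1,"tx":0,"ty":0,"tz":0.003,"wx":0,"wy":0,"wz":0},{"fingers":1,"tx":0,"ty":0,"tz":0,"wx":0,"wy":0,"wz":0}]'
python3 -m creep '[{"fingers":1,"tx":0,"ty":0,"tz":0.002,"wx":0,"wy":0,"wz":0},{"fingers":1,"tx":0,"ty":0,"tz":0,"wx":0,"wy":0,"wz":0}]'
```

```text
t: 10.15
tcp_pos: [0.5541, 0.1786, 0.0875]
ee_rot: [0.253, -3.13, -0.001]
force: [0.2, 0.1, -1.6]
grip_width: 0.123
t: 10.35
tcp_pos: [0.5544, 0.1786, 0.0858]
ee_rot: [0.253, -3.131, -0.001]
force: [0.6, 0.0, -1.7]
grip_width: 0.127
```

```bash
python3 -m creep '[{"fingers":1,"tx":0,"ty":0,"tz":0.0015,"wx":0,"wy":0,"wz":0},{"fingers":1,"tx":0,"ty":0,"tz":0,"wx":0,"wy":0,"wz":0}]'
python3 -m creep '[{"fingers":1,"tx":0,"ty":0,"tz":0.001,"wx":0,"wy":0,"wz":0},{"fingers":1,"tx":0,"ty":0,"tz":0,"wx":0,"wy":0,"wz":0}]'
```

```text
t: 10.55
tcp_pos: [0.5545, 0.1787, 0.0844]
ee_rot: [0.253, -3.131, -0.001]
force: [-0.0, -0.1, -0.9]
grip_width: 0.121
t: 10.75
tcp_pos: [0.5545, 0.1787, 0.0835]
ee_rot: [0.253, -3.131, -0.002]
force: [0.5, -0.4, -1.5]
grip_width: 0.126
```

```bash
python3 -m creep '[{"fingers":1,"tx":0,"ty":0,"tz":0.001,"wx":0,"wy":0,"wz":0},{"fingers":1,"tx":0,"ty":0,"tz":0,"wx":0,"wy":0,"wz":0}]'
python3 -m creep '[{"fingers":1,"tx":0,"ty":0,"tz":0.001,"wx":0,"wy":0,"wz":0},{"fingers":1,"tx":0,"ty":0,"tz":0,"wx":0,"wy":0,"wz":0}]'
```

```text
t: 10.95
tcp_pos: [0.5545, 0.1786, 0.0825]
ee_rot: [0.253, -3.131, -0.002]
force: [0.2, -0.3, -0.5]
grip_width: 0.125
t: 11.15
tcp_pos: [0.5545, 0.1786, 0.0815]
ee_rot: [0.253, -3.131, -0.002]
force: [0.2, 0.3, -0.9]
grip_width: 0.126
```

```bash
python3 -m creep '[{"fingers":1,"tx":0,"ty":0,"tz":0.001,"wx":0,"wy":0,"wz":0},{"fingers":1,"tx":0,"ty":0,"tz":0,"wx":0,"wy":0,"wz":0}]'
python3 -m creep '[{"fingers":1,"tx":0,"ty":0,"tz":0.001,"wx":0,"wy":0,"wz":0},{"fingers":1,"tx":0,"ty":0,"tz":0,"wx":0,"wy":0,"wz":0}]'
python3 -m creep '[{"fingers":1,"tx":0,"ty":0,"tz":0.0,"wx":0,"wy":0,"wz":0}]'
python3 - <<'E'
from h import *
import cv2
s=robot.state(); print(s["force"],s["wrist_torque"],s["tcp_pos"])
b=eyes.grab_frame("wrist"); c=eyes.grab_frame("side")
can=np.zeros((300,800,3),np.uint8); can[:300,:400]=cv2.resize(b[165:261,196:324],(400,300),interpolation=2)
can[:300,400:]=cv2.resize(c[150:225,130:230],(400,300),interpolation=2)
cv2.imwrite("pics/p4.png",can)
E
```

```text
t: 11.35
tcp_pos: [0.5545, 0.1786, 0.0805]
ee_rot: [0.253, -3.131, -0.002]
force: [0.2, -0.7, -1.9]
grip_width: 0.12
t: 11.55
tcp_pos: [0.5547, 0.1787, 0.0798]
ee_rot: [-0.253, 3.131, 0.002]
force: [-0.3, -1.0, 0.2]
grip_width: 0.123
t: 11.65
tcp_pos: [0.5547, 0.1787, 0.0798]
ee_rot: [-0.253, 3.131, 0.002]
force: [0.2, 0.3, 1.4]
grip_width: 0.127
[0.23078026 0.28353975 1.41769259] [ 0.03865612  0.02422558 -0.0511991 ] [0.55467689 0.17869238 0.0797556 ]
```

View pics/p4.png

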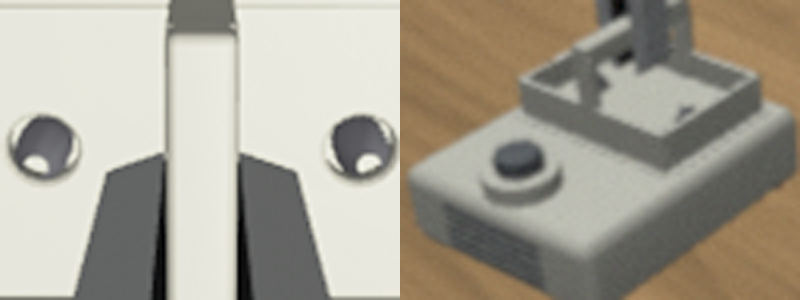

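```bash
python3 -m creep '[{"fingers":1,"tx":0,"ty":0,"tz":0.001,"wx":0,"wy":0,"wz":0},{"fingers":1,"tx":0,"ty":0,"tz":0,"wx":0,"wy":0,"wz":0},{"fingers":1,"tx":0,"ty":0,"tz":0,"wx":0,"wy":0,"wz":0}]'
python3 -c "
from h import *
s=robot.state();print(s['force'],s['wrist_torque'])"
```

```text
t: 12.05
tcp_pos: [0.5547, 0.1787, 0.0797]
ee_rot: [-0.253, 3.131, 0.002]
force: [-2.0, -1.1, 6.4]
grip_width: 0.123
[-2.04675588 -1.07498106  6.38112575] [-0.06691606  0.35005807  0.07802176]
```

Firm contact at TCP z 0.0797 with rising force, which matches the seat height. Relieve slightly, release, rise.

```bash
python3 -m creep '[{"fingers":1,"tx":0,"ty":0,"tz":-0.0005,"wx":0,"wy":0,"wz":0},{"fingers":0.7,"tx":0,"ty":0,"tz":0,"wx":0,"wy":0,"wz":0},{"fingers":0.7,"tx":0,"ty":0,"tz":0,"wx":0,"wy":0,"wz":0},{"fingers":0.7,"tx":0,"ty":0,"tz":0,"wx":0,"wy":0,"wz":0},{"fingers":0.7,"tx":0,"ty":0,"tz":0,"wx":0,"wy":0,"wz":0}]'
python3 - <<'E'
from h import *
import cv2
s=robot.state(); print(s["force"],s["wrist_torque"],s["tcp_pos"],s["grip_width"])
b=eyes.grab_frame("wrist"); a=eyes.grab_frame("side"); c=eyes.grab_frame("scene")
can=np.zeros((600,800,3),np.uint8); can[:300,:400]=cv2.resize(b[165:261,196:324],(400,300),interpolation=2)
can[:300,400:]=cv2.resize(a[150:225,130:230],(400,300),interpolation=2)
can[300:,:400]=cv2.resize(c[150:240,280:400],(400,300),interpolation=2)
cv2.imwrite("pics/p5.png",can)
E
```

```text
t: 12.55
tcp_pos: [0.5545, 0.1787, 0.0788]
ee_rot: [0.253, -3.131, -0.001]
force: [0.0, -0.1, -0.3]
grip_width: 0.3
[ 0.04749405 -0.14147235 -0.33238286] [ 0.0525288  -0.05045382  0.00144239] [0.55451474 0.17865823 0.07880667] 0.30020679516204457
```

View pics/p5.png

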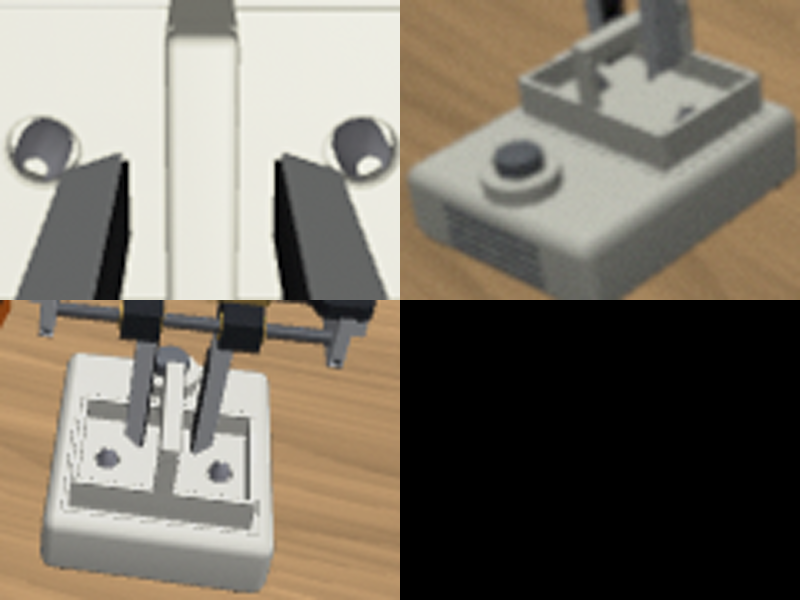

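The tray is flat and both pegs are up through the holes. Rise, shut the fingers and go above the button.

```bash
python3 -m creep '[{"fingers":0.7,"tx":0,"ty":0,"tz":-0.02,"wx":0,"wy":0,"wz":0},{"fingers":0.7,"tx":0,"ty":0,"tz":-0.03,"wx":0,"wy":0,"wz":0},{"fingers":0.7,"tx":0,"ty":0,"tz":-0.03,"wx":0,"wy":0,"wz":0},{"fingers":1,"tx":0.045,"ty":0,"tz":0,"wx":0,"wy":0,"wz":0},{"fingers":1,"tx":0.045,"ty":0,"tz":0,"wx":0,"wy":0,"wz":0}]'
python3 -m creep '[{"fingers":1,"tx":0,"ty":0,"tz":0.02,"wx":0,"wy":0,"wz":0},{"fingers":1,"tx":0,"ty":0,"tz":0.02,"wx":0,"wy":0,"wz":0},{"fingers":1,"tx":0,"ty":0,"tz":0.02,"wx":0,"wy":0,"wz":0},{"fingers":1,"tx":0,"ty":0,"tz":0,"wx":0,"wy":0,"wz":0},{"fingers":1,"tx":0,"ty":0,"tz":0,"wx":0,"wy":0,"wz":0}]'
python3 - <<'E'
from h import *
s=robot.state(); print(s["grip_width"],s["force"]); print(delta([.4653,.1644,.08],tool(.16,0)))
print(eyes.grab_frame("side").shape,[d["centre"] for d in eyes.search_frame("side","start_button_top")],[d["centre"] for d in eyes.search_frame("side","drying_tray")])
E
```

```text
t: 13.2
tcp_pos: [0.4663, 0.1642, 0.1599]
ee_rot: [-0.252, 3.129, 0.002]
force: [-0.8, 0.1, -0.1]
grip_width: 0.168
t: 13.7
tcp_pos: [0.4658, 0.1642, 0.0993]
ee_rot: [0.253, -3.131, -0.001]
force: [0.6, -0.1, 0.3]
grip_width: 0.005
0.005139453785312656 [ 0.60624971 -0.1118764   0.2812725 ]
(array([0.0005, 0.0002, 0.0193]), array([ 0.001 , -0.0003,  0.0011]))
(384, 512, 3) [[0.4615, 0.1565, 0.0701]] [[0.5731, -0.0809, 0.0573], [0.4354, -0.2411, 0.0622], [0.5503, 0.1713, 0.0615]]
```

```bash
python3 -m creep '[{"fingers":1,"tx":0,"ty":0,"tz":0.015,"wx":0,"wy":0,"wz":0},{"fingers":1,"tx":0,"ty":0,"tz":0.013,"wx":0,"wy":0,"wz":0},{"fingers":1,"tx":0,"ty":0,"tz":0,"wx":0,"wy":0,"wz":0}]'
python3 -m creep '[{"fingers":1,"tx":0,"ty":0,"tz":0.003,"wx":0,"wy":0,"wz":0},{"fingers":1,"tx":0,"ty":0,"tz":0,"wx":0,"wy":0,"wz":0}]'
python3 -m creep '[{"fingers":1,"tx":0,"ty":0,"tz":0.002,"wx":0,"wy":0,"wz":0},{"fingers":1,"tx":0,"ty":0,"tz":0,"wx":0,"wy":0,"wz":0}]'
```

```text
t: 14.15
tcp_pos: [0.4657, 0.1642, 0.0709]
ee_rot: [0.253, -3.131, -0.001]
force: [-0.5, -0.5, 1.0]
grip_width: 0.005
t: 14.35
tcp_pos: [0.4661, 0.1643, 0.0688]
ee_rot: [-0.253, 3.131, 0.002]
force: [-0.7, -1.1, 2.7]
grip_width: 0.003
t: 14.55
tcp_pos: [0.4661, 0.1643, 0.0666]
ee_rot: [-0.253, 3.131, 0.002]
force: [-1.5, -0.5, 3.7]
grip_width: 0.006
```

```bash
python3 -m creep '[{"fingers":1,"tx":0,"ty":0,"tz":0.002,"wx":0,"wy":0,"wz":0},{"fingers":1,"tx":0,"ty":0,"tz":0,"wx":0,"wy":0,"wz":0}]'
python3 -m creep '[{"fingers":1,"tx":0,"ty":0,"tz":0.0015,"wx":0,"wy":0,"wz":0},{"fingers":1,"tx":0,"ty":0,"tz":0,"wx":0,"wy":0,"wz":0}]'
```

```text
t: 14.75
tcp_pos: [0.4661, 0.1643, 0.0651]
ee_rot: [-0.253, 3.13, 0.002]
force: [-1.5, -0.7, 9.5]
grip_width: 0.004
t: 14.95
tcp_pos: [0.4662, 0.1643, 0.0649]
ee_rot: [-0.253, 3.13, 0.002]
force: [-5.3, -0.8, 19.6]
grip_width: 0.009
```

The button is at its hard stop (z stalled at 0.065, 19 N). Lift off and check.

```bash
python3 -m creep '[{"fingers":1,"tx":0,"ty":0,"tz":-0.01,"wx":0,"wy":0,"wz":0},{"fingers":1,"tx":0,"ty":0,"tz":-0.04,"wx":0,"wy":0,"wz":0},{"fingers":1,"tx":0,"ty":0,"tz":-0.05,"wx":0,"wy":0,"wz":0},{"fingers":1,"tx":0.04,"ty":0,"tz":-0.03,"wx":0,"wy":0,"wz":0},{"fingers":1,"tx":0.03,"ty":0,"tz":-0.02,"wx":0,"wy":0,"wz":0}]'
python3 -m creep '[{"fingers":1,"tx":0,"ty":0,"tz":0,"wx":0,"wy":0,"wz":0},{"fingers":1,"tx":0,"ty":0,"tz":0,"wx":0,"wy":0,"wz":0}]'
python3 - <<'E'
from h import *
import cv2
print(robot.state()["force"])
a=eyes.grab_frame("side"); c=eyes.grab_frame("scene"); D=cam("side")
for n in ("start_button_top","upper_battery_tray","vase"): print(n,[np.round(d["centre"],3).tolist() for d in eyes.search_frame("side",n)])
can=np.hstack([cv2.resize(a[130:260,120:290],(400,306)),cv2.resize(c[100:250,205:401],(400,306))])
cv2.imwrite("pics/end.png",can)
E
```

```text
t: 15.45
tcp_pos: [0.3968, 0.153, 0.2147]
ee_rot: [-0.252, 3.128, 0.002]
force: [-0.3, 0.4, 0.0]
grip_width: 0.004
t: 15.65
tcp_pos: [0.3971, 0.153, 0.2129]
ee_rot: [-0.253, 3.129, 0.002]
force: [-0.2, 0.0, -0.3]
grip_width: 0.006
[-0.23230278  0.01342558 -0.3320546 ]
start_button_top [[0.754, 0.016, 0.082], [0.461, 0.16, 0.069]]
upper_battery_tray [[0.406, -0.003, 0.03]]
vase []
```

The picture limit is reached, so I'll make one numeric check: image difference around the tray, vase, stack and button before and after.

Run:
```python
from h import *
import cv2
a0=cv2.imread("pics/side0.png").astype(int); a=eyes.grab_frame("side").astype(int)
for n,(x,y,w,h) in dict(vase=(280,95,50,95),stack=(155,230,70,55),button=(148,180,26,22)).items():
    print(n,abs(a-a0)[y:y+h,x:x+w].mean().round(2))
p5=cv2.imread("pics/p5.png")[:300,400:]; now=cv2.resize(a.astype(np.uint8)[150:225,130:230],(400,300),interpolation=2)
d=abs(p5.astype(int)-now)[100:,:]; print("tray/dryer after release vs now",d.mean().round(2))
from plant import finish_job
print(finish_job())
```

```text
vase 2.95
stack 3.45
button 5.7
tray/dryer after release vs now 3.19
the job is handed in; nothing more can be done
None
```

The job is done and handed in at about 16 s of the 66 s allowed; no verdict was reported. I gripped the white tray by its handle square to the slope, drew it out from under the rail and levelled it. I then lowered it onto the dryer and opened the fingers only after it made firm contact at about 6 N.

- **Seating:** after release, both pegs showed up through the holes and the tray lay flat on the seat.
- **Button:** I pressed with shut fingers until it stopped hard (about 20 N), then backed off. The network afterwards put the button top at 69 mm, against 70 mm before the press, so it looks free again.
- **Surroundings:** at the end the measured force was near zero, with the arm clear of everything. Before-and-after image differences around the vase and battery trays were only about 3 grey levels, so they look unmoved. The tray and dryer changed just as little since release. The button area differed by 5.7 from the first picture; I handed in without looking into that.

**Not confirmed:** my last picture could not be viewed because of the 12-picture limit, so those end checks are numeric only. In the last side picture the network did not find the vase. It also gave one false button hit, at the vase's position.

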